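# Unclamp a honed chisel and show its edge to the inspection camera

### The arm

A 6-joint arm with a two-finger parallel gripper is mounted at the origin on the work surface; the furniture and walls round the work are solid. World frame = base frame: x ahead of the robot, y to its left, z up, the work surface at z = 0. Lengths are in mm, angles in rad, forces in N, time in s.
With the tool pointing down it reaches from about 350 to 725 mm from the base axis. Payload 4.3 kg.
Tool frame: the origin (TCP) lies between the finger pads; the fingertips stand 25 mm ahead of it and the grasp point (between the pads) lies 6 mm ahead of it; z points along the fingers, y is the line along which they close (so a half turn about z gives the same grasp; the last joint's range is limited). The gripper opens to 85 mm and grips with 20 to 120 N. Pads are 22 mm wide; open, the fingers measure 114 mm over their backs; the gripper's body (76 mm by 85 mm) begins 54 mm behind the grasp point. The pads swing forward as they close: fully open they stand 13 mm farther back than shut.
Start: joints at [1.069, 0.377, 0.081, 1.274, 0, 1.46], TCP at [219.574, 531.461, 256.329] pointing down, gripper open.
Joint ranges: [-2.72, 2.72], [-0.84, 1.66], [-1.02, 1.22], [-1.77, 2.12], [-1.37, 1.28], [-3.14, 3.14]. Speed limits (rad/s): [2.57, 2.57, 3.14, 3.14, 3.14, 3.14].

### API

Orientations are given as [roll, pitch, yaw] about the fixed x, y, z axes, in that order (R = Rz(yaw) Ry(pitch) Rx(roll)).
In Python, from station import sense, snapshot, finish_job, boxes_of, regions_of gives the robot as it stands. The module is installed in compiled form; this text tells all that it offers.
- The arm moves only by the tool move_arm, never from a script. Its argument "moves" is a list of rows, each a list of 7 numbers: the shift along the tool's x, y, z in units of 40 mm (1.0 is 40 mm), then the turn, a rotation vector about the tool's x, y, z in units of 8 degrees (1.0 is 8 degrees), then the opening, from -1 (shut) to 1 (fully open). In form: [[tx, ty, tz, ax, ay, az, grip], ...]. A call has 1 to 10 rows; each row shifts and turns the commanded pose from where the row before left it, along the tool's axes as they then stand; what a row does not reach is not made up. A row lasts 1/10 s, in which the tool goes at most 50 mm and 8.59 degrees, less where a joint would pass 70% of its speed; a pose out of reach is approached as far as the arm can. A call is refused whole if a number of a shift passes 1 or a number of a turn 1, either way. A call with a gripper value outside its range is refused whole. The fingers move at their own pace and stop on an object; "squeeze" is the grip in N (left out, the last holds). Time passes only in rows, so rows that do not move let the fingers close. It gives the time, the measured TCP pose, the force, the opening and the grip force at its end, in the units of the state.
- sense(): the state, without advancing time (a new reading comes with each control period).
- snapshot(name): name is "scene" or "side" or "wrist"; returns a dict with "frame" (384x512x3 uint8, red, green, blue), "fx", "fy", "cx", "cy" (pixels), "world_to_cam" (4x4, takes a point from world to camera coordinates). Camera axes: x right, y up, looking along -z (the intrinsics and any distortion apply to the point x, -y, -z); pixel columns grow to the right and rows downward; lengths in mm; the calibration is good to about 2 mm. A picture is of the moment at which its call begins. There is no depth.
- finish_job(): hands the job in; it is judged then, once.
Trained networks look in a picture, given as the dict that the camera call returned (one of the last four; its "shot" number tells which), for a name from the list of things; names that differ only in an ending like _2 or _b are one class to them, and where a whole thing is asked for, a point or a joint stands for the part that bears it (a point fixed in the world has none). Each returns a list of dicts, best first, with "confidence" (0 to 1); they miss things now and then, are a little off and sometimes report something else, mostly with a low value. They report only what shows in the picture. A call takes as long as a camera call.
- boxes_of(name, picture): "centre" ([x, y, z] in mm, in the coordinates of the camera as it stood for that picture, good to about 4 mm: the middle of the surface that is visible of it).
- regions_of(name, picture): "mask" (384x512 bool, what is visible of it).
The state is a dict: "time_s": time; "joint_positions": joint angles; "joint_velocities": joint speeds; "effort": joint torques, N m; "ee_pos": TCP position; "ee_rot": TCP orientation; "force": force on the tool from outside, world axes, zero at the start; "wrist_torque": the same for the moment, N m; "width": finger opening in mm; "grip_force": force on a finger pad.
Only numpy, scipy, OpenCV 4.12 (cv2) and the standard library are available. Lean on these libraries where they do the work, as an engineer would, in place of code of your own. Each camera call takes 0.05 s, during which the arm holds its last target. There are 200 camera calls.

### The job

The flat stone chisel in the green cradle has just been honed: swing the steel strap off it by the red knob until the strap snaps into its open detent, lift the chisel out of the cradle and show its cutting edge to the inspection camera. Hold it in the air in line with the camera barrel, edge toward the lens, 50 mm in front of the middle of the glass, the blade's width level. Finish holding it there, still, with the strap left open, the camera and its stand untouched and the other chisel, the blue pad and the rubbing stone left where they lie.

Things in the scene. Friction and masses are not known exactly. Their poses are not given: they have to be found in the camera images.
- holder: Green honing cradle, fixed, base 158 x 98 x 10 mm. Origin on the bench under the chisel's middle; x along the chisel to the blade, z up. Black saddles (notches 16.5 mm wide, open upward, seats 40, cheeks 50 mm up) at x = 20..40 and -92..-72 mm, butt stop behind, 54 mm high; between them the shank is free, 30 mm above the base. Strap spindle at x = 30, y = 45 mm, 27 mm thick, top 79 mm up.
- strap (a joint): Strap angle (rad) about the upright spindle. 0: clamped, across the chisel toward the cradle's -y, a sprung foot pressing on the shank with 3 N. Turns counter-clockwise from above to a stop at 1.57: open, along +x beside the blade. Detents hold both ends: 0.24 Nm (3 N at the knob) to leave, fading to nothing at 0.79; from 1.0 on it snaps open by itself. Strap 18 mm wide, top 72 mm above the bench.
- knob (a point): Middle of the upright red knob (25 mm in diameter, 28 mm high) near the strap's free end, 85 mm from the spindle axis. The middle is 97 mm above the bench, the top 110 mm. Turns with the strap.
- chisel_mid (a point): Middle of the shank of the flat grey steel chisel (190 mm long, about 0.26 kg): where to grip. Shank 14 x 14 x 136 mm; the blade before it is 53 mm long, 28 mm wide, 6 mm thick. The chisel lies along its y axis, blade toward -y; x across the blade's width, z up in the cradle (middle 47 mm above the bench). Balance point 23 mm from here toward the blade.
- chisel_edge (a point): Middle of the chisel's cutting edge, 121 mm from chisel_mid along the chisel's -y, half-way up its thickness; same axes as chisel_mid.
- chisel: The flat chisel as a whole; origin under its middle, 26 mm from chisel_mid toward the blade; same axes.
- camera: Stand of the inspection camera, fixed: grey base 120 x 100 x 16 mm, steel post 16 mm thick, 319 mm high. Origin on the bench under the post; the base reaches 90 mm to the stand's -x and 30 mm to +x of it. The black barrel (34 to 39 mm thick, 100 mm long) hangs beside the post at y = 38 mm, axle 260 mm above the bench, lens to -x.
- camera_head (a joint): How far the barrel looks down below level (rad), about an axle 61.5 mm behind the lens glass. Differs from start to start; stiff, not to be moved.
- lens (a point): Middle of the lens glass at the front of the barrel. Its x axis is the barrel's axis, pointing back into the camera (the camera looks along -x); y is level, z the barrel's up. The edge belongs at x = -50 mm, y = z = 0 of this frame.
- chisel_claw: Bystander: toothed steel chisel, 18 x 180 x 14 mm, loose on the bench. Origin under its middle.
- blue_pad: Bystander: round blue polishing pad, 57 mm in diameter, 10 mm high, loose on the bench. Origin under its middle.
- rubbing_stone: Bystander: dark grey rubbing block, 26 x 68 x 22 mm, loose on the bench. Origin under its middle.

How it is judged:
By the outcome, as a careful person would: the job done as asked, in the order asked, and still so for the second after the job is handed in, while the arm keeps its last pose, push and grip.
It also fails if it takes over 53 s, if anything falls off the work surface, if the arm or the gripper's body presses on something with over 40 N, if the wrist force passes 120 N, or if a joint passes its speed limit or range.

## Working session

There is one attempt and no reset: what is moved stays moved. The work goes in short steps, Python scripts to look and compute and a tool call to move; the robot and the scene stay as the last step left them, time stands still between calls to the robot, and variables do not carry over. Pictures are saved under pics/ and viewed, at most 10 in all, crops included, and the job is handed in when it is done.

Besides the shell and the picture viewer there is one more tool, called in YAML: its name, and indented under it one key for each argument. move_arm: Moves the arm, as the interface text tells. Its arguments: {"type":"object","properties":{"moves":{"type":"array"},"squeeze":{"type":"number"}},"required":["moves"]}

```bash
mkdir -p pics; ls; cat > h.py <<'E'
import numpy as np, cv2
from station import *
from scipy.spatial.transform import Rotation as R
def proj(s,p):
    c=s["world_to_cam"]@np.r_[p,1]; return np.array([s["cx"]+s["fx"]*c[0]/-c[2], s["cy"]+s["fy"]*-c[1]/-c[2]])
def ray(s,uv):
    T=np.linalg.inv(s["world_to_cam"]); d=np.array([(uv[0]-s["cx"])/s["fx"],-(uv[1]-s["cy"])/s["fy"],-1.])
    d=T[:3,:3]@d; return T[:3,3],d/np.linalg.norm(d)
def tri(L):
    A=np.zeros((3,3));b=np.zeros(3)
    for o,d in L:
        P=np.eye(3)-np.outer(d,d);A+=P;b+=P@o
    x=np.linalg.solve(A,b); return x,[np.linalg.norm((np.eye(3)-np.outer(d,d))@(x-o)) for o,d in L]
def onz(s,uv,z):
    o,d=ray(s,uv); return o+d*(z-o[2])/d[2]
def box(n,s):
    T=np.linalg.inv(s["world_to_cam"])
    return [(round(b["confidence"],2),(T@np.r_[b["centre"],1])[:3].round(0)) for b in boxes_of(n,s)][:3]
def save(s,n,crop=None,k=1):
    f=s["frame"]
    if crop: f=f[crop[1]:crop[3],crop[0]:crop[2]]
    cv2.imwrite("pics/"+n,cv2.resize(f[:,:,::-1],None,fx=k,fy=k,interpolation=2))
E
python3 - <<'E'
from h import *
print(sense())
a={n:snapshot(n) for n in("scene","side","wrist")}
for n,s in a.items():
    T=np.linalg.inv(s["world_to_cam"]);print(n,s["fx"],s["cx"],s["cy"],T.round(2).tolist(), [k for k in s])
    for t in("holder","strap","knob","chisel_mid","chisel_edge","chisel","camera","camera_head","lens","chisel_claw","blue_pad","rubbing_stone"):print(t,box(t,s))
f=np.hstack([a["scene"]["frame"],a["side"]["frame"]])
save(a["scene"],"a.png",k=1.5);save(a["side"],"b.png",k=1.5)
E
```

```text
pics
{'time_s': 0.0, 'joint_positions': array([ 1.06870674e+00,  3.78091402e-01,  7.96426718e-02,  1.27439799e+00,
       -2.58701742e-06,  1.46046126e+00]), 'joint_velocities': array([ 0.00095214, -0.00081493,  0.00091127, -0.00104741, -0.00052056,
        0.00010938]), 'effort': array([ 5.12894494e-04, -4.63602662e+01,  2.69875467e+01,  2.07882270e-02,
        7.55993983e-05, -3.78697649e-06]), 'ee_pos': array([219.26551351, 530.90571625, 255.35113901]), 'ee_rot': array([-3.13955444e+00, -2.23200538e-04,  2.74983790e+00]), 'force': array([-0.02999508,  0.78454525,  0.50592388]), 'wrist_torque': array([ 0.01021082, -0.05542376, -0.00727154]), 'grip_force': 0.0, 'width': 85.18004255577812}
scene 446.25746075486137 255.21079339976023 190.5070202677562 [[0.85, 0.32, -0.41, 80.32], [-0.52, 0.55, -0.65, -730.22], [0.02, 0.77, 0.64, 896.31], [0.0, 0.0, 0.0, 1.0]] ['frame', 'fx', 'fy', 'cx', 'cy', 'world_to_cam', 'shot']
holder [(0.71, array([510., 162.,   6.])), (0.32, array([544., 162.,  73.]))]
strap [(0.82, array([541., 162.,  74.])), (0.31, array([507., 166.,  51.]))]
knob [(0.81, arr
[... 1160 characters left out ...]
ad [(0.81, array([692., -42., 267.]))]
lens [(0.55, array([709., -78.,  84.])), (0.53, array([691., -47., 266.]))]
chisel_claw [(0.98, array([ 418., -279.,    6.]))]
blue_pad [(0.58, array([ 443., -149.,    8.]))]
rubbing_stone [(0.49, array([475., -12.,  18.]))]
wrist 289.445638303044 257.88053112461216 191.32896231842608 [[0.38, -0.88, -0.29, 145.84], [0.92, 0.36, 0.12, 561.31], [-0.0, -0.31, 0.95, 373.12], [0.0, 0.0, 0.0, 1.0]] ['frame', 'fx', 'fy', 'cx', 'cy', 'world_to_cam', 'shot']
holder [(0.8, array([419., 177.,  41.]))]
strap []
knob []
chisel_mid []
chisel_edge []
chisel []
camera [(0.62, array([421., 179.,  41.]))]
camera_head []
lens []
chisel_claw []
blue_pad []
rubbing_stone []
```

View pics/a.png

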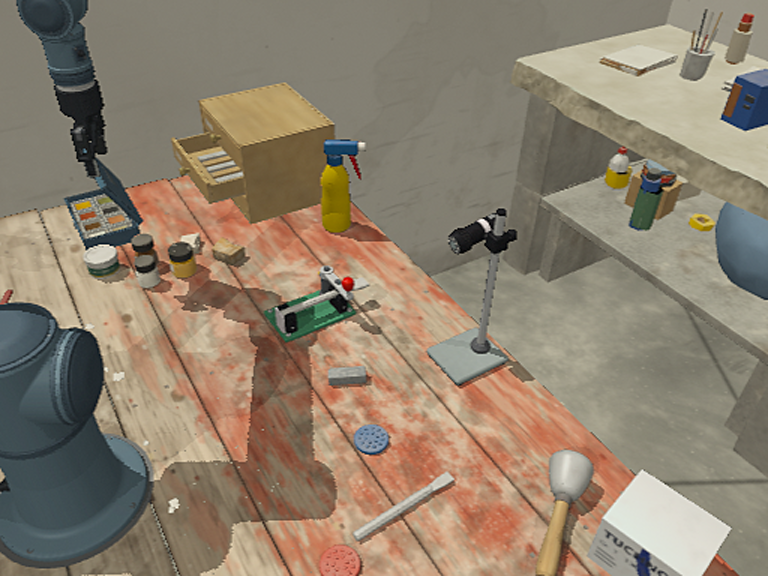

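View pics/b.png

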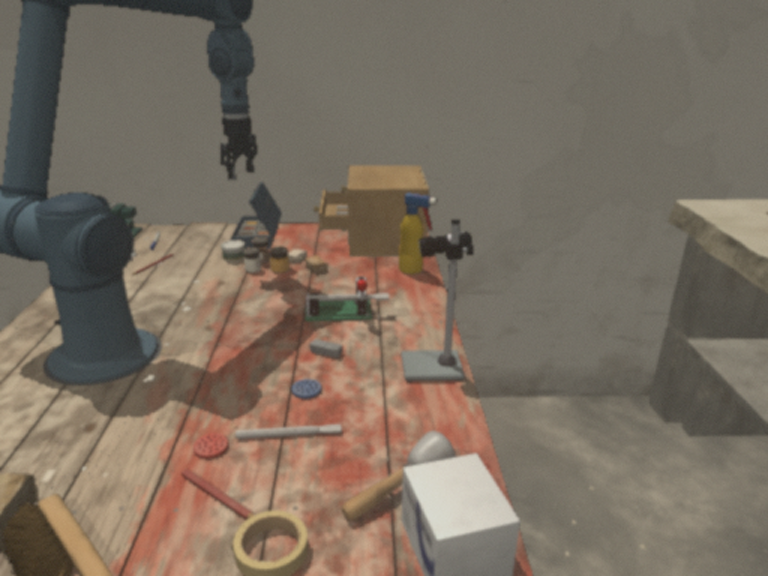

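The scene view shows the cradle with the knob at about (347,284), blade toward the camera stand. The barrel is at (470,235) with its lens facing left, and the stone, pad and claw chisel lie nearer the robot's right. I'll move above the cradle to look from close by.

move_arm:
  moves:
    - [-0.8,-0.5,-0.1,0,0,0,1]
    - [-0.8,-0.5,-0.1,0,0,0,1]
    - [-0.8,-0.5,-0.1,0,0,0,1]
    - [-0.8,-0.5,-0.1,0,0,0,1]
    - [-0.8,-0.5,-0.1,0,0,0,1]
    - [-0.8,-0.5,-0.1,0,0,0,1]
    - [-0.8,-0.5,-0.1,0,0,0,1]
    - [-0.8,-0.5,-0.1,0,0,0,1]
    - [-0.8,-0.5,-0.1,0,0,0,1]
    - [-0.8,-0.5,-0.1,0,0,0,1]

```text
time_s: 2.95
ee_pos: [439.7, 223.1, 296.7]
ee_rot: [3.141, 0.0, 2.75]
force: [0.9, 0.4, -0.2]
width: 85.3
grip_force: 0.0
```

move_arm:
  moves:
    - [-0.8,-0.5,0,0,0,0,1]
    - [-0.8,-0.5,0,0,0,0,1]
    - [0,0,0,0,0,0,1]
    - [0,0,0,0,0,0,1]

```text
time_s: 3.35
ee_pos: [483.0, 162.5, 296.2]
ee_rot: [3.141, -0.001, 2.748]
force: [-0.1, 0.2, 0.0]
width: 85.5
grip_force: 0.0
```

```bash
python3 - <<'E'
from h import *
q=sense();print(q["ee_pos"],q["ee_rot"],q["joint_positions"],q["time_s"])
s=snapshot("wrist")
import pickle;pickle.dump(s,open("w1.pkl","wb"))
T=np.linalg.inv(s["world_to_cam"]);print(T.round(3).tolist())
for t in("holder","strap","knob","chisel_mid","chisel","lens","camera_head"):print(t,box(t,s))
save(s,"w1.png",k=1.5)
E
```

```text
[482.99229173 162.53084461 296.20775891] [ 3.14128603e+00 -5.93861623e-04  2.74796857e+00] [ 1.99738544e-01  2.35393563e-01 -1.31063575e-02  1.32261731e+00
  5.86270847e-04  5.93362622e-01] 3.35
[[0.383, -0.878, -0.288, 409.542], [0.924, 0.364, 0.119, 192.768], [0.0, -0.312, 0.95, 413.899], [0.0, 0.0, 0.0, 1.0]]
holder [(0.71, array([499., 190.,  14.]))]
strap [(0.67, array([543., 174.,  67.])), (0.5, array([498., 190.,  11.]))]
knob [(0.75, array([543., 169.,  73.]))]
chisel_mid [(0.92, array([511., 171.,  52.]))]
chisel [(0.7, array([509., 169.,  52.]))]
lens []
camera_head []
```

View pics/w1.png

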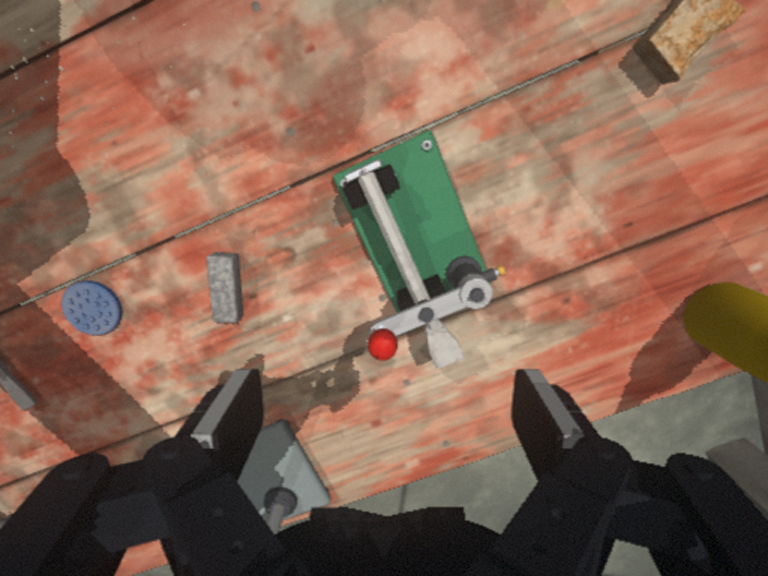

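The wrist view shows the cradle with the shank running from (371,176) to (421,300) and the blade edge at about (447,361). The spindle top is at (476,294), the knob at (382,344) and the camera base's corners at (283,420) and (328,497).

```bash
python3 - <<'E'
from h import *
import pickle
s=pickle.load(open("w1.pkl","rb"))
P=lambda u,v,z:onz(s,((u)/1.5,(v)/1.5),z)
a=P(371,176,54);b=P(421,300,54);e=P(447,361,47);sp=P(476,294,79);k=P(382,344,110)
for n,v in dict(back=a,saddle=b,edge=e,sp=sp,knob=k).items():print(n,v.round(1))
print("len",np.linalg.norm(e-a),"spk",np.linalg.norm((sp-k)[:2]))
yaw=np.arctan2(*(e-a)[1::-1]);print("yaw",yaw,np.arctan2(*(b-a)[1::-1]),"strapyaw+pi/2",np.arctan2(*(k-sp)[1::-1])+np.pi/2)
m=regions_of("chisel_mid",s) if 0 else None
E
```

```text
back [427.  171.8  54. ]
saddle [541.5 170.7  54. ]
edge [610.4 170.9  47. ]
sp [544.6 215.6  79. ]
knob [543.  133.4 110. ]
len 183.52833172350836 spk 82.1774798783636
yaw -0.004640245047277501 -0.009115383880386263 strapyaw+pi/2 -0.019327177602352252
```

move_arm:
  moves:
    - [0,0,0,0,0,-0.94,-1]
    - [0,0,0,0,0,-0.94,-1]
    - [0,0,0,0,0,-0.94,-1]
    - [-0.35,-0.4,0.5,0,0,0,-1]
    - [-0.35,-0.4,0.5,0,0,0,-1]
    - [0,0,0.8,0,0,0,-1]
    - [0,0,0.8,0,0,0,-1]
    - [0,0,0.8,0,0,0,-1]
    - [0,0,0.5,0,0,0,-1]
    - [0,0,0,0,0,0,-1]

```text
time_s: 4.75
ee_pos: [508.1, 131.0, 137.3]
ee_rot: [-3.141, -0.006, -3.139]
force: [-0.8, 0.0, -0.5]
width: 0.1
grip_force: 0.0
```

```bash
python3 - <<'E'
from h import *
q=sense();print(q["ee_pos"],q["ee_rot"],q["width"],q["joint_positions"])
s=snapshot("wrist")
import pickle;pickle.dump(s,open("w2.pkl","wb"))
for t in("strap","knob","chisel_mid"):print(t,box(t,s))
save(s,"w2.png",k=1.5)
E
```

```text
[508.10148628 131.0107945  137.32683664] [-3.14084017 -0.00635108 -3.13915222] 0.07581477015449611 [ 1.31378350e-01  3.49211300e-01 -2.78480554e-01  9.49499590e-01
  7.03843174e-05  1.28935304e-01]
strap [(0.88, array([539., 197.,  68.])), (0.51, array([477., 168.,  54.]))]
knob [(0.87, array([545., 196.,  73.]))]
chisel_mid [(0.62, array([479., 167.,  52.]))]
```

View pics/w2.png

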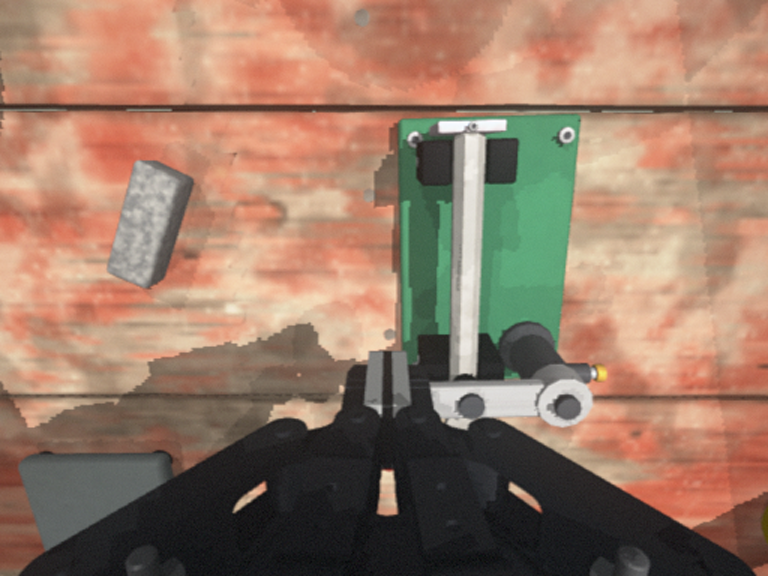

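The view shows the shank centre from (470,138) to (467,370), the spindle top at (568,405), and closed fingers at (388,380) just behind the hidden knob.

```bash
python3 - <<'E'
from h import *
import pickle
s=pickle.load(open("w1.pkl","rb"));w=pickle.load(open("w2.pkl","rb"))
P=lambda u,v,z:onz(w,(u/1.5,v/1.5),z)
for p in((470,138,54),(467,370,54),(568,405,79),(471,405,72)):print(p,P(*p).round(1))
for a,b in(((476,294),(568,405)),((371,176),(470,138)),((427,314),(471,405))):
    x,r=tri([ray(s,np.array(a)/1.5),ray(w,np.array(b)/1.5)]);print(x.round(1),np.round(r,1))
E
```

```text
(470, 138, 54) [425.3 166.7  54. ]
(467, 370, 54) [539.2 172.2  54. ]
(568, 405, 79) [543.7 215.4  79. ]
(471, 405, 72) [548.4 171.6  72. ]
[544.8 215.8  77.8] [0.3 0.3]
[426.4 170.3  36.5] [1.5 1.5]
[549.1 171.9  70.9] [0.1 0.1]
```

move_arm:
  moves:
    - [0,0,0.6,0,0,0,-1]
    - [-0.15,0,0,0,0,0,-1]
    - [-0.15,0,0,0,0,0,-1]
    - [0,0,0,0,0,0,-1]

```text
time_s: 5.35
ee_pos: [524.8, 131.2, 117.7]
ee_rot: [3.141, 0.003, -3.14]
force: [-0.8, -0.1, 0.5]
width: 0.1
grip_force: 0.0
```

move_arm:
  moves:
    - [-0.215,-0.048,0,0,0,-0.716,-1]
    - [-0.215,-0.048,0,0,0,-0.716,-1]
    - [-0.215,-0.048,0,0,0,-0.716,-1]
    - [-0.215,-0.048,0,0,0,-0.716,-1]
    - [-0.215,-0.048,0,0,0,-0.716,-1]

```text
time_s: 5.85
ee_pos: [566.3, 130.3, 117.1]
ee_rot: [3.141, -0.001, -2.636]
force: [-2.4, 0.5, 1.1]
width: 0.1
grip_force: 0.8
```

move_arm:
  moves:
    - [-0.215,-0.048,0,0,0,-0.716,-1]
    - [-0.215,-0.048,0,0,0,-0.716,-1]
    - [-0.215,-0.048,0,0,0,-0.716,-1]
    - [-0.215,-0.048,0,0,0,-0.716,-1]
    - [-0.215,-0.048,0,0,0,-0.716,-1]
    - [-0.215,-0.048,0,0,0,-0.716,-1]
    - [-0.215,-0.048,0,0,0,-0.716,-1]
    - [0,0,0,0,0,0,-1]

```text
time_s: 6.65
ee_pos: [618.4, 164.3, 117.4]
ee_rot: [-3.14, 0.002, -1.939]
force: [-0.7, -0.6, -0.3]
width: 0.0
grip_force: 0.0
```

```bash
python3 - <<'E'
from h import *
q=sense();print(q["ee_pos"],q["ee_rot"],q["force"],q["joint_positions"])
for n in("wrist","scene","side"):
    s=snapshot(n)
    print(n,[box(t,s) for t in("strap","knob")])
E
```

```text
[618.42096405 164.31645627 117.38482196] [-3.13965721e+00  1.50920576e-03 -1.93945339e+00] [-0.67723059 -0.61971475 -0.26318801] [ 1.60469402e-01  5.73211704e-01  2.77720901e-02  1.02292413e+00
  3.25846866e-04 -1.04166801e+00]
wrist [[(0.28, array([506., 185.,  12.]))], [(0.81, array([566., 206.,  73.]))]]
scene [[(0.53, array([574., 202.,  69.]))], [(0.57, array([574., 208.,  68.]))]]
side [[(0.62, array([583., 201.,  75.])), (0.46, array([513., 165.,  50.]))], [(0.5, array([585., 203.,  71.]))]]
```

move_arm:
  moves:
    - [0,0,-0.9,0,0,0,-1]
    - [0,0,-0.9,0,0,0,-1]
    - [0,0,-0.9,0,0,0,1]
    - [0,0,-0.9,0,0,0,1]
    - [0,0,-0.9,0,0,0,1]
    - [0,0,-0.9,0,0,0,1]
    - [0.6,-0.4,0,0,0,0,1]
    - [0.7,-0.5,0,0,0,0,1]
    - [0.7,-0.45,0,0,0,0,1]
    - [0,0,0,0,0,0,1]

```text
time_s: 8.1
ee_pos: [639.2, 65.4, 332.0]
ee_rot: [-3.141, -0.001, -1.945]
force: [-0.9, 0.1, 0.4]
width: 85.1
grip_force: 0.0
```

```bash
python3 - <<'E'
from h import *
import pickle
q=sense();print(q["ee_pos"],q["ee_rot"],q["joint_positions"])
a={n:snapshot(n) for n in("scene","side","wrist")}
pickle.dump(a,open("a2.pkl","wb"))
for n,s in a.items():print(n,[box(t,s) for t in("strap","knob","lens","camera_head")])
z=lambda s,c,W,H:cv2.resize(s["frame"][c[1]:c[3],c[0]:c[2]],(W,H),interpolation=cv2.INTER_CUBIC)
# scene crop x 290-350,y 130-190 (x5) ; side crop same size
A=z(a["scene"],(290,130,350,180),360,300);B=z(a["side"],(270,140,330,190),360,300)
C=cv2.resize(z(a["wrist"],(0,0,512,384),512,384),None,fx=1,fy=1)
cv2.imwrite("pics/c1.png",np.hstack([A,B])[:,:,::-1]);save(a["wrist"],"w3.png",k=1.5)
E
```

```text
[639.16895255  65.44389962 332.03085853] [-3.14096408e+00 -1.43247237e-03 -1.94519885e+00] [ 0.00405217  0.5381489   0.52744278  1.56003538 -0.00156336 -1.19234213]
scene [[(0.58, array([589., 198.,  72.]))], [(0.6, array([588., 200.,  70.]))], [(0.93, array([685., -46., 267.]))], [(0.79, array([688., -36., 265.])), (0.64, array([587., 196.,  70.]))]]
side [[(0.51, array([596., 201.,  74.]))], [(0.67, array([597., 205.,  70.]))], [(0.76, array([690., -48., 265.])), (0.68, array([514., 168.,  50.]))], [(0.67, array([687., -41., 266.]))]]
wrist [[(0.59, array([592., 204.,  70.])), (0.56, array([474.,  -9.,  25.]))], [(0.61, array([591., 203.,  72.]))], [(0.65, array([698., -27., 271.]))], [(0.92, array([705., -32., 272.]))]]
```

View pics/w3.png

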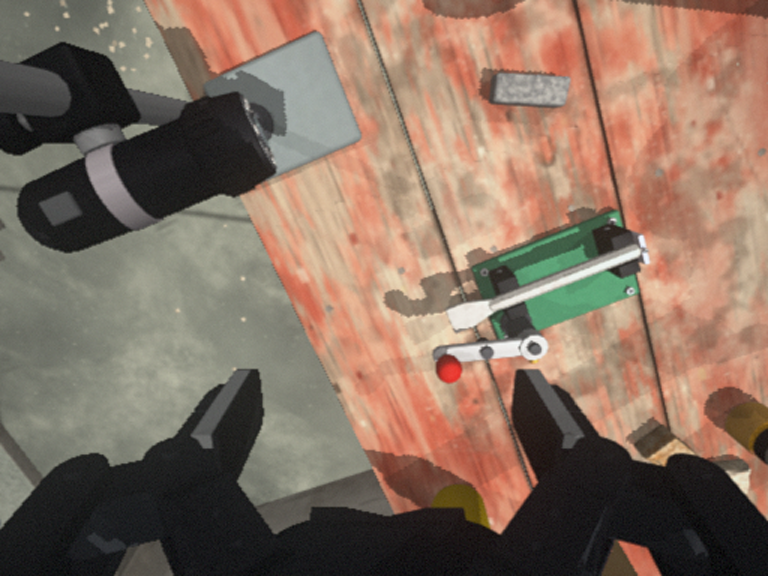

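View pics/c1.png

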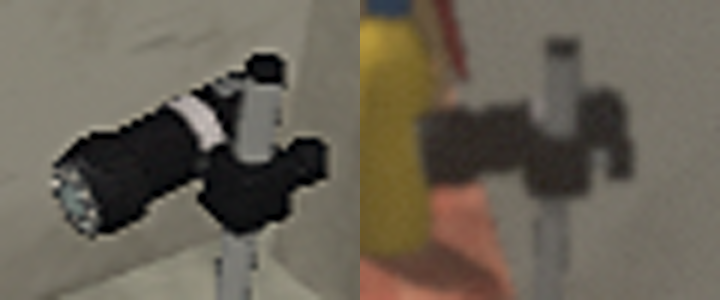

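The view shows the strap parallel to the chisel (spindle (534,347), knob (449,368)), so it is open. The barrel lies at upper left with its front rim from (240,93) to (273,168), and the base's front corners are at (318,32) and (360,137). The next picture should be a frontal view of the lens.

move_arm:
  moves:
    - [0.4,0.65,0.1,0,0,0,1]
    - [0.4,0.65,0.1,0,0,0,1]
    - [0.4,0.65,0.1,0,0,0,1]
    - [0,0,0,1,0,0,1]
    - [0,0,0,1,0,0,1]
    - [0,0,0,1,0,0,1]
    - [0,0,0,1,0,0,1]
    - [0,0,0,1,0,0,1]
    - [0,0,0,1,0,0,1]
    - [0,0,0,0,0,0,1]

```text
time_s: 9.85
ee_pos: [538.4, 52.4, 307.3]
ee_rot: [-2.319, -0.009, -1.937]
force: [-2.5, -0.2, -3.8]
width: 85.5
grip_force: 0.0
```

```bash
python3 - <<'E'
from h import *
import pickle
q=sense();print(q["ee_pos"],q["ee_rot"],q["joint_positions"])
s=snapshot("wrist")
pickle.dump(s,open("w4.pkl","wb"))
print([box(t,s) for t in("lens","camera_head","camera")],[proj(s,p).round() for p in((672,-45,255),(705,-80,16))])
save(s,"w4.png",k=1.5)
E
```

```text
[538.43030122  52.39650624 307.28381317] [-2.31890847 -0.00910867 -1.93726706] [ 0.18606961 -0.19042907 -0.75820983  0.26338265 -0.40060624 -1.17931225]
[[(0.61, array([665., -26., 269.]))], [(0.88, array([670., -29., 266.])), (0.71, array([529., 160.,  13.]))], [(0.87, array([705., -63., 181.]))]] [array([183., 139.]), array([308., 109.])]
```

View pics/w4.png

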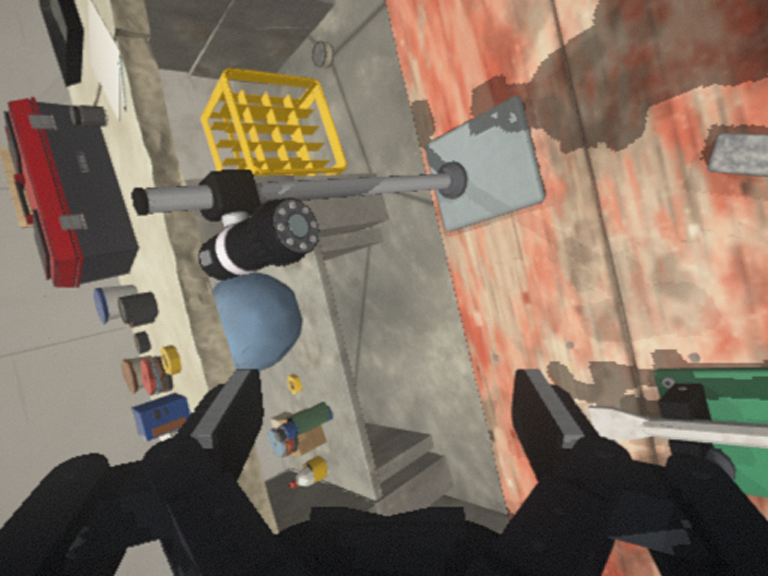

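The frontal view shows the lens glass at (297,225), the base corners at (522,98), (545,200), (445,230) and (428,145), and the post top at (140,201). Next I fit the stand's pose and the head's tilt.

```bash
cat > fit.py <<'E'
from h import *
import pickle
from scipy.optimize import least_squares
w4=pickle.load(open("w4.pkl","rb"));a=pickle.load(open("a2.pkl","rb"));w3=a["wrist"];sc=a["scene"]
D=lambda u,v:np.array([u,v])/1.5
obs=[(w4,D(297,225),'L'),(w3,D(262,135),'L'),(sc,np.array([302.5,163]),'L'),(w4,D(522,98),(-90,-50,16)),(w4,D(545,200),(-90,50,16)),(w4,D(445,230),(30,50,16)),(w4,D(428,145),(30,-50,16)),(w3,D(318,32),(-90,-50,16)),(w3,D(360,137),(-90,50,16)),(w4,D(140,201),(0,0,319))]
def lens(q):
    x,y,s,p=q; r=R.from_euler('z',s)
    return np.r_[x,y,0]+r.apply([-61.5*np.cos(p),38,260-61.5*np.sin(p)]), r*R.from_euler('y',p)
def f(q):
    o=[]
    for s,uv,l in obs:
        P=lens(q)[0] if l=='L' else np.r_[q[0],q[1],0]+R.from_euler('z',q[2]).apply(l)
        o+=list(proj(s,P)-uv)
    return np.array(o)
if __name__=="__main__":
    r=least_squares(f,[705,-80,0,.3],loss='soft_l1');print(r.x.round(3),r.fun.reshape(-1,2).round(1).tolist())
    L,Rt=lens(r.x);print("lens",L.round(1),"axis",Rt.as_matrix()[:,0].round(3))
    x,e=tri([ray(s,uv) for s,uv,l in obs[:3]]);print("tri",x.round(1),np.round(e,1))
    for n,s in(("w4",w4),("w3",w3)):
        m=regions_of("camera_head",s) if 0 else None
E
python3 fit.py
```

```text
[ 7.19541e+02 -6.77270e+01  7.00000e-03  1.59000e-01] [[0.4, 0.6], [0.2, -1.3], [-0.9, -0.9], [-4.1, -3.3], [-2.3, 1.4], [-0.8, 1.7], [-3.8, -0.4], [1.1, -2.6], [2.2, 1.8], [-3.2, 0.4]]
lens [658.6 -30.1 250.3] axis [ 0.987  0.007 -0.158]
tri [660.3 -30.8 248.3] [1.1 1.3 1. ]
```

```bash
cat > fit2.py <<'E'
from fit import *
S={"scene":sc,"side":a["side"],"w3":w3,"w4":w4}
M={}
for n,s in S.items():
    for t in("camera_head","lens"):
        g=regions_of(t,s)
        print(n,t,[(round(m["confidence"],2),int(m["mask"].sum()),[int(v) for v in cv2.boundingRect(m["mask"].astype(np.uint8))]) for m in g][:3])
        if t=="camera_head": M[n]=g[0]["mask"]
pickle.dump(M,open("M.pkl","wb"))
E
python3 fit2.py
```

```text
scene camera_head [(0.93, 435, [299, 143, 31, 26])]
scene lens [(0.87, 441, [298, 143, 32, 27])]
side camera_head [(0.85, 226, [279, 156, 34, 15])]
side lens [(0.82, 270, [279, 155, 36, 16]), (0.52, 203, [206, 195, 54, 6])]
w3 camera_head []Traceback (most recent call last):
  File "fit2.py", line 8, in <module>
    if t=="camera_head": M[n]=g[0]["mask"]
                              ~^^^
IndexError: list index out of range
```

```bash
cat > fit2.py <<'E'
from fit import *
from scipy.optimize import minimize
S={"scene":sc,"side":a["side"],"w3":w3,"w4":w4};M={}
for n,s in S.items():
    g=regions_of("lens",s) or regions_of("camera_head",s); M[n]=g[0]["mask"].astype(np.uint8)
    print(n,g[0]["confidence"],M[n].sum(),cv2.boundingRect(M[n]))
K=4;U={n:cv2.resize(m,None,fx=K,fy=K,interpolation=0) for n,m in M.items()}
t=np.linspace(0,2*np.pi,24)
def model(q):
    L=q[:3];r=R.from_euler('z',q[3])*R.from_euler('y',-q[4])
    pts=np.concatenate([np.c_[np.full(24,x),rad*np.cos(t),rad*np.sin(t)] for x,rad in((0,19.5),(30,19.5),(31,17),(92,17),(100,13))])
    return r.apply(pts)+L
def cost(q,names=("w3","w4","scene"),out=False):
    P=model(q);c=0;o=[]
    for n in names:
        s=S[n];h=cv2.convexHull(np.array([proj(s,p) for p in P]).astype(np.float32))
        im=np.zeros_like(U[n]);cv2.fillPoly(im,[np.round((h+.5)*K*16).astype(np.int32)],1,shift=4)
        e=1-(im&U[n]).sum()/(im|U[n]).sum();o.append(e);c+=e
    if out:print(np.round(o,3))
    x=q[:3]-np.array([660,-30.5,249]); pix=sum(((proj(s,q[:3])-uv)**2).sum() for s,uv,l in obs[:3])
    return c+0.003*pix
q=np.array([660,-30.5,249,0.0,.17])
for i in range(3):
    r=minimize(cost,q,method="Nelder-Mead",options=dict(initial_simplex=np.vstack([q]+[q+d for d in np.diag([4,4,4,.1,.1])]),maxiter=250));q=r.x
    print(q.round(3),r.fun)
cost(q,("w3","w4","scene","side"),True)
print("axle",(q[:3]+(R.from_euler('z',q[3])*R.from_euler('y',-q[4])).apply([61.5,0,0])).round(1))
E
python3 fit2.py
```

```text
scene 0.87 441 (298, 143, 32, 27)
side 0.82 270 (279, 155, 36, 16)
w3 0.64 10072 (11, 61, 173, 108)
w4 0.55 2816 (132, 132, 80, 55)
[ 6.59647e+02 -3.03870e+01  2.49479e+02  5.00000e-03  1.65000e-01] 0.46577326493301574
[ 6.59646e+02 -3.03900e+01  2.49487e+02  5.00000e-03  1.65000e-01] 0.46542712498636285
[ 6.59645e+02 -3.03880e+01  2.49491e+02  5.00000e-03  1.65000e-01] 0.46541687313705643
[0.062 0.104 0.288 0.434]
axle [720.3 -30.1 259.6]
```

move_arm:
  moves:
    - [0,0,0,-1,0,0,1]
    - [0,0,0,-1,0,0,1]
    - [0,0,0,-1,0,0,1]
    - [0,0,0,-1,0,0,1]
    - [0,0,0,-1,0,0,1]
    - [0,0,0,-0.9,0,0,1]
    - [0,0,0,0,0,1,1]
    - [0,0,0,0,0,1,1]
    - [0,0,0,0,0,1,1]
    - [0,0,0,0,0,1,1]

```text
time_s: 11.5
ee_pos: [548.9, 52.7, 319.9]
ee_rot: [-3.13, 0.007, -2.504]
force: [0.1, -0.4, 0.2]
width: 85.5
grip_force: 0.0
```

move_arm:
  moves:
    - [0,0,0,0,0,1,1]
    - [0,0,0,0,0,1,1]
    - [0,0,0,0,0,1,1]
    - [0,0,0,0,0,1,1]
    - [0,0,0,0,0,0.6,1]
    - [0,0,0,0,0,0,1]

```text
time_s: 12.1
ee_pos: [548.6, 52.8, 320.2]
ee_rot: [-3.137, 0.013, -3.141]
force: [0.7, -0.9, -0.5]
width: 85.5
grip_force: 0.0
```

move_arm:
  moves:
    - [0.38,0.74,0,0,-0.09,0,1]
    - [0.38,0.74,0.4,0,0,0,1]
    - [0.38,0.74,0.6,0,0,0,1]
    - [0.38,0.73,0.8,0,0,0,1]
    - [0,0,0.8,0,0,0,1]
    - [0,0,0.8,0,0,0,1]
    - [0,0,0.8,0,0,0,1]
    - [0,0,0,0,0,0,1]

```text
time_s: 12.9
ee_pos: [488.3, 169.3, 146.2]
ee_rot: [-3.135, 0.017, -3.139]
force: [-0.2, 0.6, 0.0]
width: 85.4
grip_force: 0.0
```

```bash
python3 - <<'E'
from h import *
import pickle
q=sense();print(q["ee_pos"],q["ee_rot"],q["joint_positions"])
s=snapshot("wrist");pickle.dump(s,open("w5.pkl","wb"))
print([box(t,s) for t in("strap","knob","chisel_mid")])
g=regions_of("chisel",s)
for m in g[:2]:
    k=m["mask"].astype(np.uint8);print(m["confidence"],k.sum(),cv2.boundingRect(k))
save(s,"w5.png",k=1.5)
E
```

```text
[488.32448521 169.26743622 146.20930574] [-3.13467872  0.01705631 -3.13877165] [ 0.21665975  0.31101808 -0.30914549  0.93543195 -0.01037589  0.21381885]
[[(0.57, array([557., 212.,  68.])), (0.28, array([511., 171.,  56.]))], [(0.82, array([558., 212.,  74.]))], [(0.86, array([509., 169.,  54.]))]]
0.95 3936 (247, 115, 30, 211)
```

View pics/w5.png

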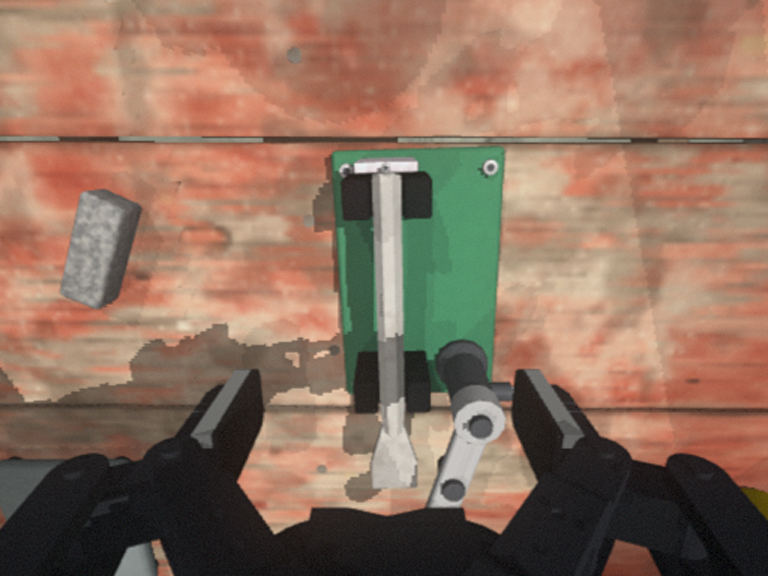

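The shank runs from (385,180) to (394,400) with the edge at about (394,483). The spindle is at (480,425) and the strap bolt at (453,490). The strap looks slanted, so I compute its angle.

```bash
python3 - <<'E'
from h import *
import pickle
w=pickle.load(open("w5.pkl","rb"));w3=pickle.load(open("a2.pkl","rb"))["wrist"]
P=lambda s,u,v,z:onz(s,(u/1.5,v/1.5),z).round(1)
for p in((480,425,79),(453,490,74),(386,180,54),(392,385,54),(394,483,47)):print(p,P(w,*p))
print("w3");
for p in((534,347,79),(487,352,74),(449,368,108),(467,317,47),(640,250,54)):print(p,P(w3,*p))
E
```

```text
(480, 425, 79) [543.7 215.3  79. ]
(453, 490, 74) [589.9 205.   74. ]
(386, 180, 54) [426.2 167.6  54. ]
(392, 385, 54) [536.5 171.2  54. ]
(394, 483, 47) [611.1 173.   47. ]
w3
(534, 347, 79) [546.4 212.8  79. ]
(487, 352, 74) [588.9 204.5  74. ]
(449, 368, 108) [626.7 188.3 108. ]
(467, 317, 47) [594.7 175.4  47. ]
(640, 250, 54) [423.7 166.4  54. ]
```

Against the spindle, the bolt and knob put the strap at about 1.3 rad, short of the stop. It hasn't gone fully into its detent, so I push the knob the rest of the way.

move_arm:
  moves:
    - [-0.7,-0.1,0,0,0,0,-1]
    - [-0.7,-0.1,0,0,0,0,-1]
    - [-0.7,-0.1,0,0,0,0,-1]
    - [-0.7,-0.1,0,0,0,0,-1]
    - [-0.72,-0.1,0,0,0,0,-1]
    - [0,0,0,0,0,0,-1]
    - [0,0,0.36,0,0,0,-1]
    - [0,0,0.36,0,0,0,-1]
    - [0,0,0,0,0,0,-1]

```text
time_s: 14.05
ee_pos: [632.0, 149.9, 124.5]
ee_rot: [-3.136, 0.023, -3.14]
force: [0.0, 0.6, -0.1]
width: 0.1
grip_force: 0.0
```

move_arm:
  moves:
    - [0,0.12,0,0,0,0,-1]
    - [0,0.12,0,0,0,0,-1]
    - [0,0.12,0,0,0,0,-1]
    - [0,0.12,0,0,0,0,-1]
    - [0,0.12,0,0,0,0,-1]

```text
time_s: 14.55
ee_pos: [633.5, 174.6, 125.7]
ee_rot: [-3.137, 0.026, -3.14]
force: [-0.4, 1.2, -0.1]
width: -0.1
grip_force: 0.0
```

move_arm:
  moves:
    - [0.08,0,0.22,0,0,0,-1]
    - [0,0.1,0,0,0,0,-1]
    - [0,0.1,0,0,0,0,-1]
    - [0,0.1,0,0,0,0,-1]

```text
time_s: 14.95
ee_pos: [636.7, 187.3, 123.3]
ee_rot: [-3.139, 0.042, -3.141]
force: [3.0, 0.3, 19.8]
width: 0.2
grip_force: 9.6
```

```bash
cat > st.py <<'E'
from h import *
s=snapshot("scene");q=sense();print(q["ee_pos"],q["force"])
g=regions_of("knob",s)
f=cv2.cvtColor(s["frame"],cv2.COLOR_RGB2HSV);m=((f[:,:,0]<6)|(f[:,:,0]>174))&(f[:,:,1]>190)&(f[:,:,2]>90)
m=m.astype(np.uint8);m[:180]=0;m[240:]=0;m[:,:180]=0;m[:,300:]=0
n,l,st,c=cv2.connectedComponentsWithStats(m);i=1+np.argmax(st[1:,4]);print(st[i],c[i],onz(s,c[i],97).round(1))
E
python3 st.py
```

```text
[636.9054952  187.99612966 123.29189785] [ 2.58550673  0.6887949  20.10345243]Traceback (most recent call last):
  File "st.py", line 6, in <module>
    n,l,st,c=cv2.connectedComponentsWithStats(m);i=1+np.argmax(st[1:,4]);print(st[i],c[i],onz(s,c[i],97).round(1))
                                                     ~~~~~~~~~^^^^^^^^^^
    return _wrapfunc(a, 'argmax', axis=axis, out=out, **kwds)
    return bound(*args, **kwds)
ValueError: attempt to get argmax of an empty sequence
```

move_arm:
  moves:
    - [0,0,-0.5,0,0.3,0,-1]
    - [0,0,-0.5,0,0,0,-1]
    - [0,-0.6,0,0,0,0,-1]
    - [0,-0.6,0,0,0,0,-1]
    - [0,0,0,0,0,0,-1]

```text
time_s: 15.55
ee_pos: [630.4, 135.8, 156.5]
ee_rot: [-3.136, -0.016, 3.139]
force: [-1.6, -0.2, 0.4]
width: -0.2
grip_force: 0.0
```

```bash
cat > st.py <<'E'
from h import *
q=sense();print(q["ee_pos"],q["ee_rot"],q["force"],q["joint_positions"])
L={}
for n in("scene","side"):
    s=snapshot(n);f=cv2.cvtColor(s["frame"],cv2.COLOR_RGB2HSV)
    m=((f[:,:,0]<5)|(f[:,:,0]>174))&(f[:,:,1]>150)
    p=proj(s,(627,200,97)).astype(int);k=np.zeros_like(m);k[p[1]-16:p[1]+16,p[0]-22:p[0]+22]=1
    N,l,st,c=cv2.connectedComponentsWithStats((m&k).astype(np.uint8))
    for i in range(1,N):
        if st[i,4]>6:print(n,p,st[i].tolist(),c[i].round(1),onz(s,c[i],97).round(1))
    print(n,box("knob",s),box("strap",s))
    cv2.imwrite("pics/z_%s.png"%n,cv2.resize(s["frame"][p[1]-35:p[1]+35,p[0]-45:p[0]+45],None,fx=4.4,fy=6,interpolation=2)[:,:,::-1])
E
python3 st.py; python3 -c "
import cv2,numpy as np
cv2.imwrite('pics/z.png',np.hstack([cv2.imread('pics/z_scene.png'),cv2.imread('pics/z_side.png')]))"
```

```text
[630.41378642 135.75301052 156.51666425] [-3.13550463 -0.01607501  3.13934868] [-1.62232976 -0.17525265  0.43719836] [ 0.11563198  0.57514552  0.13605959  1.14838976 -0.00415539  0.11786167]
scene [243 167] [239, 162, 7, 9, 51] [242.2 165.6] [628.3 210.1  97. ]
scene [(0.71, array([521., 166.,  45.])), (0.56, array([517., 176.,   9.]))] [(0.68, array([594., 209.,  71.]))]
side [(0.65, array([590., 211.,  69.]))] []
```

View pics/z.png

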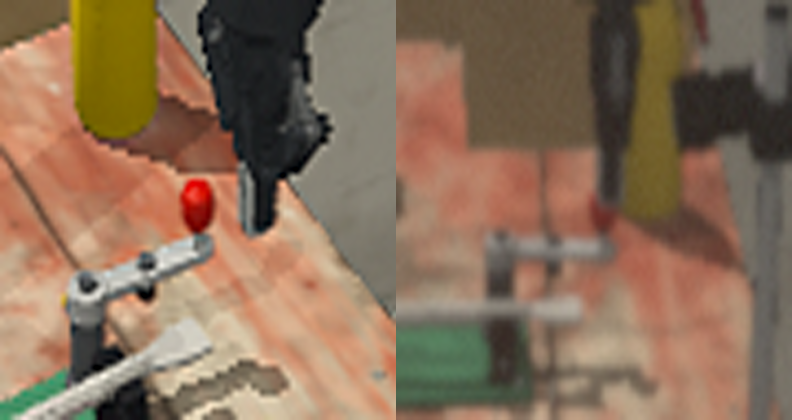

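The crops show the red egg-shaped knob on its neck with the strap now nearly parallel to the chisel. The net measured position is (628,210), and I check that for bias.

```bash
python3 - <<'E'
from h import *
import pickle
s=pickle.load(open("a2.pkl","rb"))["scene"]
f=cv2.cvtColor(s["frame"],cv2.COLOR_RGB2HSV);m=(((f[:,:,0]<5)|(f[:,:,0]>174))&(f[:,:,1]>150)).astype(np.uint8)
p=proj(s,(627,200,97)).astype(int);k=np.zeros_like(m);k[p[1]-16:p[1]+16,p[0]-22:p[0]+22]=1
N,l,st,c=cv2.connectedComponentsWithStats(m&k)
for i in range(1,N):
    if st[i,4]>6:print(st[i],c[i],onz(s,c[i],97))
print("init",onz(s,np.array((347,284))/1.5,97), "spindle now", [onz(s,(x,y),79) for x,y in [((78+0)/1,0)][:0]])
for t in(1.2,1.3,1.4,1.5,1.57,1.6):print(t,proj(s,(544.4+85*np.sin(t),215.5-85*np.cos(t),97)).round(1))
p0=proj(s,(627,200,97)).astype(int);print(p0, "spindle px",p0+np.array([90/4.4-45,288/6-35]),proj(s,(544.4,215.5,79)))
E
```

```text
[241 165   8   9  54] [244.37037037 168.90740741] [625.67869121 192.653473    97.        ]
init [545.12388549 127.67912504  97.        ] spindle now []
1.2 [245.1 170.5]
1.3 [244.5 168.8]
1.4 [243.7 167.2]
1.5 [242.6 165.7]
1.57 [241.6 164.6]
1.6 [241.2 164.2]
[243 167] spindle px [218.45454545 180.        ] [216.86344292 177.85790126]
```

move_arm:
  moves:
    - [0,0,0.3,0,-0.12,0,-1]
    - [0,0,0.3,0,0,0,-1]
    - [0,0,0.3,0,0,0,-1]
    - [0,0,0.3,0,0,0,-1]
    - [0,0.3,0,0,0,0,-1]
    - [0,0.3,0,0,0,0,-1]
    - [0,0.2,0,0,0,0,-1]
    - [0,0,0,0,0,0,-1]

```text
time_s: 16.65
ee_pos: [630.5, 171.8, 109.1]
ee_rot: [-3.137, 0.002, -3.139]
force: [0.4, -0.1, 0.4]
width: 0.4
grip_force: 0.0
```

move_arm:
  moves:
    - [0,0.1,0,0,0,0,-1]
    - [0,0.1,0,0,0,0,-1]
    - [0,0.1,0,0,0,0,-1]

```text
time_s: 16.95
ee_pos: [630.1, 182.0, 108.5]
ee_rot: [-3.137, 0.001, -3.141]
force: [0.4, -1.8, 0.2]
width: 0.2
grip_force: 0.0
```

move_arm:
  moves:
    - [0,0.1,0,0,0,0,-1]
    - [0,0.1,0,0,0,0,-1]

```text
time_s: 17.15
ee_pos: [630.2, 189.9, 108.3]
ee_rot: [-3.136, 0.001, -3.141]
force: [1.8, -1.5, -0.1]
width: 0.2
grip_force: 0.5
```

move_arm:
  moves:
    - [0,0.1,0,0,0,0,-1]
    - [0,0.05,0,0,0,0,-1]

```text
time_s: 17.35
ee_pos: [630.4, 193.9, 108.3]
ee_rot: [-3.131, 0.001, 3.141]
force: [-0.1, -8.8, 1.6]
width: -0.1
grip_force: 4.8
```

move_arm:
  moves:
    - [0,0.08,0,0,0,0,-1]
    - [0,0,0,0,0,0,-1]

```text
time_s: 17.55
ee_pos: [630.4, 194.3, 108.3]
ee_rot: [-3.126, 0.001, 3.14]
force: [-0.6, -14.8, 2.3]
width: -0.1
grip_force: 6.9
```

move_arm:
  moves:
    - [0,-0.35,0,0,0,0,-1]
    - [0,-0.2,-0.6,0,0,0,-1]
    - [0,0,-0.9,0,0,0,1]
    - [0.7,0,0,0,0,0,1]
    - [0.7,0,0,0,0,0,1]
    - [0.7,0,0,0,0,0,1]
    - [0.7,0,0,0,0,0,1]
    - [0.75,0,0,0,0,0,1]
    - [0,0,0,0,0,0,1]

```text
time_s: 18.45
ee_pos: [483.0, 177.2, 167.6]
ee_rot: [-3.137, -0.005, -3.139]
force: [-0.2, -0.1, 0.8]
width: 85.6
grip_force: 0.0
```

```bash
python3 st.py; python3 - <<'E'
from h import *
import pickle
s=snapshot("wrist");pickle.dump(s,open("w6.pkl","wb"))
g=regions_of("chisel",s)[0];k=g["mask"]
for z in(54,):
  r,c=np.nonzero(k);rows=np.unique(r)
  mid=np.array([(c[r==i].mean(),i) for i in rows]);w=np.array([(r==i).sum() for i in rows])
  X=np.array([onz(s,m,54) for m in mid]);sel=(X[:,0]>440)&(X[:,0]<535)
  pf=np.polyfit(X[sel,0],X[sel,1],1);print(pf,np.polyval(pf,488),w[sel].mean(),X[[0,-1]])
g=regions_of("strap",s)
for m in g[:1]:
  r,c=np.nonzero(m["mask"]);print(m["confidence"],len(r),onz(s,(c.mean(),r.mean()),72))
E
```

```text
[483.04858474 177.18773106 167.61120472] [-3.13696149 -0.00469731 -3.13942659] [-0.20872988 -0.06891977  0.8042379 ] [ 0.23016265  0.30565142 -0.25700172  1.01376569 -0.00344961  0.22799541]
scene [243 167] [238, 161, 7, 9, 51] [241.2 164.7] [627.9 215.7  97. ]
scene [(0.82, array([591., 215.,  73.]))] [(0.59, array([589., 210.,  70.]))]
side [262 181] [262, 177, 4, 6, 21] [263.6 179.2] [630.7 222.2  97. ]
side [(0.5, array([596., 215.,  71.]))] [(0.71, array([598., 211.,  72.]))]
[2.74759218e-02 1.55660431e+02] 169.0686804093281 16.19811320754717 [[422.34425881 166.31676336  54.        ]
 [608.37614453 166.85235687  54.        ]]
0.93 2105 [569.66324175 215.84216091  72.        ]
```

move_arm:
  moves:
    - [-0.12,-0.19,0.5,0,0,-0.12,1]
    - [0,0,0.7,0,0,0,1]
    - [0,0,0.7,0,0,0,1]
    - [0,0,0.5,0,0,0,1]
    - [0,0,0.3,0,0,0,1]
    - [0,0,0.17,0,0,0,1]
    - [0,0,0,0,0,0,1]

```text
time_s: 19.6
ee_pos: [492.7, 169.0, 53.0]
ee_rot: [-3.136, -0.001, -3.124]
force: [-0.5, 0.9, 0.2]
width: 85.3
grip_force: 0.0
```

move_arm:
  squeeze: 70
  moves:
    - [0,0,0,0,0,0,-1]
    - [0,0,0,0,0,0,-1]
    - [0,0,0,0,0,0,-1]
    - [0,0,0,0,0,0,-1]
    - [0,0,0,0,0,0,-1]
    - [0,0,0,0,0,0,-1]
    - [0,0,0,0,0,0,-1]
    - [0,0,0,0,0,0,-1]

```text
time_s: 20.4
ee_pos: [493.3, 169.2, 54.0]
ee_rot: [-3.137, 0.001, -3.124]
force: [-1.2, 0.2, 6.4]
width: 12.2
grip_force: 69.2
```

move_arm:
  moves:
    - [0,0,-0.15,0,0,0,-1]
    - [0,0,-0.3,0,0,0,-1]
    - [0,0,-0.5,0,0,0,-1]
    - [0,0,-0.7,0,0,0,-1]
    - [0,0,-0.8,0,0,0,-1]
    - [0,0,-0.8,0,0,0,-1]
    - [0,0,-0.8,0,0,0,-1]
    - [0,0,-0.4,0,0,0,-1]
    - [0,0,0,0,0,0,-1]
    - [0,0,0,0,0,0,-1]

```text
time_s: 21.4
ee_pos: [492.2, 169.9, 231.1]
ee_rot: [-3.137, -0.001, -3.124]
force: [-0.5, -0.8, -2.2]
width: 12.2
grip_force: 68.7
```

```bash
python3 - <<'E'
from h import *
import pickle
q=sense();print(q["ee_pos"],q["ee_rot"],q["force"],q["wrist_torque"],q["width"],q["joint_positions"])
T=R.from_euler('xyz',q["ee_rot"])
e=q["ee_pos"]+T.apply([-121-5+9,0,6]);b=e+0
P={n:snapshot(n) for n in("scene","side","wrist")};pickle.dump((q,P),open("g1.pkl","wb"))
for n,s in P.items():
    g=regions_of("chisel_edge",s)
    print(n,"pred edge",proj(s,e).round(1),[(round(m["confidence"],2),int(m["mask"].sum()),cv2.boundingRect(m["mask"].astype(np.uint8))) for m in g])
c=[]
for n in("scene","side"):
    p=proj(P[n],e+[-80,0,0]).astype(int);c.append(cv2.resize(P[n]["frame"][p[1]-35:p[1]+35,p[0]-50:p[0]+50],(400,280),interpolation=2))
w=cv2.resize(P["wrist"]["frame"],(400,300),interpolation=cv2.INTER_AREA)
im=np.vstack([np.hstack(c),np.hstack([w,cv2.resize(P["wrist"]["frame"][200:384,130:380],(400,300),interpolation=2)])])
cv2.imwrite("pics/g1.png",im[:,:,::-1])
E
```

```text
[492.15189774 169.86387239 231.11962578] [-3.13653617e+00 -5.53440661e-04 -3.12404201e+00] [-0.5119595  -0.77562392 -2.16740632] [0.0138869  0.05386006 0.02243297] 12.166892180360113 [ 0.21314316  0.27717266 -0.12618287  1.1689664  -0.00485251  0.19559482]
scene pred edge [243.3 137.4] [(0.62, 327, (181, 136, 66, 25))]
side pred edge [258.8 150.2] [(0.64, 190, (203, 149, 57, 4))]
wrist pred edge [258.7 434.5] [(0.98, 6521, (241, 118, 34, 226))]
```

View pics/g1.png

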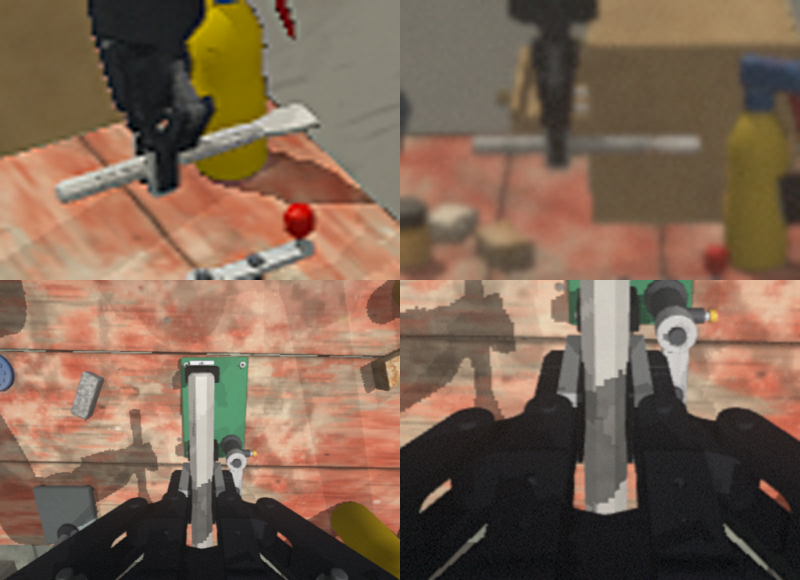

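The chisel is held level in the fingers, blade forward, and the strap below stays open. Next I check its offset in the tool with the wrist mask.

```bash
cat > ck.py <<'E'
from h import *
import pickle
q,P=pickle.load(open("g1.pkl","rb"));s=P["wrist"];T=R.from_euler('xyz',q["ee_rot"]);t=q["ee_pos"]
f=s["frame"].astype(int);print("TCP px",proj(s,t))
for x in(70,72,74,76):print(x,proj(s,t+T.apply([x,0,0])).round(1),proj(s,t+T.apply([x,0,14])).round(1))
# brightness down the middle column across back end
for r in range(112,126):print(r,f[r,252:266:3].sum(2).tolist() )
for x in(65,40,20):
    u,v=proj(s,t+T.apply([x,0,0])).round().astype(int);row=f[v].sum(1);g=np.abs(np.diff(row[235:285]));print(x,v,u,f[v,236:284:2].sum(1).tolist())
    for y in(-7,7):print(proj(s,t+T.apply([x,y,0])).round(1),end=' ')
    print()
E
python3 ck.py
```

```text
TCP px [259.1105991  276.47238649]
70 [259.5 123.7] [259.3 120.9]
72 [259.5 118.5] [259.3 116.2]
74 [259.5 113.2] [259.4 111.5]
76 [259.5 107.9] [259.4 106.7]Traceback (most recent call last):
  File "ck.py", line 7, in <module>
    for r in range(112,126):print(r,f[r,252:266:3].sum(2).tolist() )
                                    ~~~~~~~~~~~~~~~~~~^^^
    return umr_sum(a, axis, dtype, out, keepdims, initial, where)
numpy.exceptions.AxisError: axis 2 is out of bounds for array of dimension 2
```

```bash
sed -i 's/f\[r,252:266:3\].sum(2)/f[r,252:266:3].sum(1)/' ck.py; python3 ck.py
```

```text
TCP px [259.1105991  276.47238649]
70 [259.5 123.7] [259.3 120.9]
72 [259.5 118.5] [259.3 116.2]
74 [259.5 113.2] [259.4 111.5]
76 [259.5 107.9] [259.4 106.7]
112 [147, 162, 133, 139, 141]
113 [155, 164, 144, 152, 170]
114 [150, 151, 157, 157, 149]
115 [148, 144, 153, 157, 124]
116 [151, 150, 152, 150, 132]
117 [185, 195, 200, 222, 193]
118 [293, 307, 315, 356, 321]
119 [381, 418, 442, 447, 461]
120 [563, 587, 595, 616, 599]
121 [585, 598, 608, 616, 605]
122 [586, 592, 603, 604, 601]
123 [620, 620, 621, 626, 621]
124 [685, 681, 683, 679, 644]
125 [685, 682, 679, 682, 643]
65 137 259 [269, 325, 387, 478, 481, 480, 471, 603, 668, 664, 660, 669, 668, 666, 626, 570, 572, 578, 582, 451, 328, 331, 333, 332]
[241.9 136.5] [277.  136.5] 
40 196 259 [331, 349, 348, 395, 417, 363, 374, 429, 597, 598, 601, 605, 606, 600, 579, 553, 545, 543, 539, 349, 323, 323, 323, 337]
[242.9 195.8] [275.7 195.8] 
20 238 259 [286, 283, 294, 292, 420, 419, 419, 417, 562, 602, 596, 593, 597, 602, 575, 540, 552, 542, 482, 297, 295, 307, 350, 349]
[243.6 238. ] [274.8 238.1]
```

move_arm:
  moves:
    - [0,-0.3,0,0,0,0,-1]
    - [0,-0.5,0,0,0,0,-1]
    - [0,-0.7,0,0,0,0,-1]
    - [0,-0.8,0,0,0,0,-1]
    - [0.07,-0.8,0.08,0,0,0,-1]
    - [0,-0.8,0,0,0,0,-1]
    - [0,-0.6,0,0,0,0,-1]
    - [0,-0.4,0,-0.02,-0.3,0.05,-1]
    - [0,-0.13,0,-0.02,-0.4,0.04,-1]
    - [0,0,0,0,-0.4,0,-1]

```text
time_s: 22.7
ee_pos: [493.3, -33.2, 229.1]
ee_rot: [3.141, 0.156, -3.139]
force: [0.9, -0.0, -2.3]
width: 12.5
grip_force: 68.7
```

move_arm:
  moves:
    - [0,0,0,0,-0.08,0,-1]
    - [0,0,0,0,0,0,-1]
    - [0,0,0,0,0,0,-1]
    - [0,0,0,0,0,0,-1]

```text
time_s: 23.1
ee_pos: [493.9, -31.3, 229.3]
ee_rot: [3.141, 0.165, -3.136]
force: [1.0, -0.4, -2.2]
width: 12.2
grip_force: 68.7
```

```bash
cat > fin.py <<'E'
from h import *
import pickle
q=sense();T=R.from_euler('xyz',q["ee_rot"]);t=q["ee_pos"];print(t,q["ee_rot"],q["force"],q["width"],q["joint_velocities"].round(3))
Lp=np.array([659.6,-30.4,249.5]);F=R.from_euler('z',.005)*R.from_euler('y',-.165)
e=t+T.apply([-118,0,7]);print("edge",e.round(1),"in lens",F.inv().apply(e-Lp).round(1),"axis",F.inv().apply(T.apply([-1,0,0])).round(3),"width z",T.apply([0,1,0])[2].round(4))
P={n:snapshot(n) for n in("scene","side")};pickle.dump((q,P),open("g2.pkl","wb"))
c=[]
for n,s in P.items():
    pe,pl=proj(s,e),proj(s,Lp);print(n,pe.round(1),pl.round(1))
    o=(pe.round()-[35,25]).astype(int);c.append(cv2.resize(s["frame"][o[1]:o[1]+50,o[0]:o[0]+65],(390,300),interpolation=2));print(o)
cv2.imwrite("pics/g2.png",np.hstack(c)[:,:,::-1])
E
python3 fin.py
```

```text
[493.88869718 -31.2696982  229.28216585] [ 3.14052916  0.16464197 -3.13612181] [ 0.96931247 -0.35319358 -2.20305364] 12.157526969066236 [ 0.002  0.001 -0.    -0.003  0.001 -0.001]
edge [611.4 -30.6 241.7] in lens [-48.8   0.    0.2] axis [ 1.  0. -0.] width z 0.001
scene [285.8 170.6] [302.  162.3]
[251 146]
side [262.9 168. ] [279.6 165.4]
[228 143]
```

View pics/g2.png

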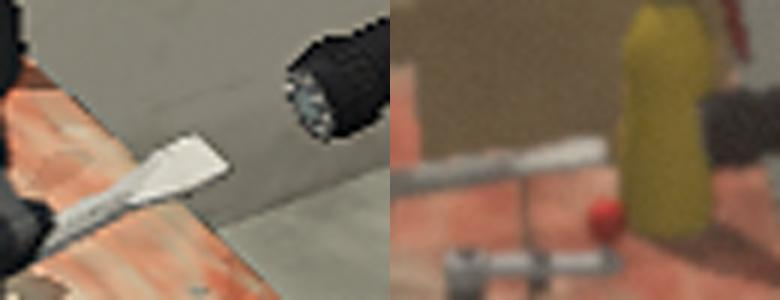

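The crops show the edge in front of the lens and in line with it: scene edge at (286.4,171.4), lens at (303,163.5). The knob and strap stay open. I finish with a numeric side-view check of the heights.

```bash
python3 - <<'E'
from h import *
import pickle
q,P=pickle.load(open("g2.pkl","rb"));s=P["side"];g=s["frame"].astype(float).sum(2)
T=R.from_euler('xyz',q["ee_rot"]);t=q["ee_pos"]
for x in(-112,-100,-85,60):
    p=proj(s,t+T.apply([x,0,7]));c=int(round(p[0]));col=g[int(p[1])-7:int(p[1])+8,c-1:c+2].mean(1);print(x,p.round(1),int(p[1])-7,col.round().tolist())
for r in(167,168,169):print(r,g[r,256:270].tolist())
F=R.from_euler('z',.005)*R.from_euler('y',-.165);L=np.array([659.6,-30.4,249.5])
for x in(5,15,25):
    p=proj(s,L+F.apply([x,0,0]));c=int(round(p[0]));print("barrel",x,p.round(1),proj(s,L+F.apply([x,0,19.5])).round(1),proj(s,L+F.apply([x,0,-19.5])).round(1),g[154:178,c].tolist())
print([g[r,274:286].tolist() for r in(163,165,167)])
E
```

```text
-112 [260.8 168.3] 161 [249.0, 250.0, 244.0, 248.0, 316.0, 456.0, 520.0, 521.0, 457.0, 392.0, 415.0, 430.0, 427.0, 422.0, 409.0]
-100 [256.8 168.9] 161 [256.0, 252.0, 249.0, 256.0, 290.0, 392.0, 487.0, 530.0, 512.0, 417.0, 362.0, 368.0, 385.0, 388.0, 389.0]
-85 [251.7 169.8] 162 [258.0, 256.0, 254.0, 254.0, 270.0, 349.0, 445.0, 497.0, 451.0, 368.0, 331.0, 328.0, 333.0, 335.0, 349.0]
60 [202.6 177.6] 170 [297.0, 289.0, 296.0, 307.0, 360.0, 433.0, 436.0, 387.0, 329.0, 307.0, 352.0, 401.0, 420.0, 417.0, 418.0]
167 [459.0, 495.0, 508.0, 519.0, 530.0, 524.0, 507.0, 436.0, 316.0, 253.0, 265.0, 254.0, 232.0, 237.0]
168 [521.0, 533.0, 536.0, 536.0, 534.0, 530.0, 499.0, 430.0, 314.0, 256.0, 268.0, 243.0, 227.0, 243.0]
169 [507.0, 516.0, 514.0, 496.0, 466.0, 464.0, 440.0, 376.0, 297.0, 258.0, 252.0, 232.0, 237.0, 235.0]
barrel 5 [281.3 165.1] [280.4 158.8] [282.1 171.2] [252.0, 244.0, 244.0, 232.0, 197.0, 182.0, 180.0, 172.0, 165.0, 147.0, 140.0, 145.0, 143.0, 140.0, 154.0, 179.0, 177.0, 213.0, 253.0, 268.0, 269.0, 253.0, 251.0, 255.0]
barrel 15 [284.7 164.5] [283.9 158.3] [285.5 170.7] [311.0, 348.0, 347.0, 267.0, 201.0, 157.0, 144.0, 139.0, 124.0, 129.0, 141.0, 125.0, 138.0, 129.0, 121.0, 131.0, 176.0, 261.0, 339.0, 355.0, 342.0, 328.0, 329.0, 328.0]
barrel 25 [288.1 164. ] [287.3 157.7] [288.9 170.1] [339.0, 340.0, 337.0, 307.0, 223.0, 159.0, 150.0, 130.0, 135.0, 141.0, 138.0, 132.0, 124.0, 132.0, 132.0, 150.0, 220.0, 328.0, 372.0, 366.0, 333.0, 310.0, 303.0, 305.0]
[[265.0, 260.0, 265.0, 271.0, 265.0, 247.0, 182.0, 147.0, 133.0, 132.0, 144.0, 129.0], [260.0, 265.0, 263.0, 263.0, 262.0, 251.0, 192.0, 145.0, 138.0, 134.0, 123.0, 125.0], [262.0, 267.0, 262.0, 262.0, 262.0, 247.0, 202.0, 140.0, 132.0, 127.0, 121.0, 129.0]]
```

move_arm:
  moves:
    - [0.03,0,0,0,0,0,-1]
    - [0,0,0,0,0,0,-1]
    - [0,0,0,0,0,0,-1]
    - [0,0,0,0,0,0,-1]
    - [0,0,0,0,0,0,-1]
    - [0,0,0,0,0,0,-1]

```text
time_s: 23.8
ee_pos: [492.3, -31.3, 229.1]
ee_rot: [3.14, 0.165, -3.137]
force: [0.2, -0.5, -2.8]
width: 12.5
grip_force: 68.7
```

```bash
python3 fin.py; python3 -c "
from station import finish_job
print(finish_job())"
```

```text
[492.2771024  -31.28628631 229.08564589] [ 3.14044618  0.16523642 -3.13654075] [ 0.23007641 -0.45265789 -2.83829611] 12.500482989558764 [-0.002 -0.002  0.001 -0.001  0.    -0.   ]
edge [609.8 -30.7 241.6] in lens [-50.4  -0.    0.4] axis [1. 0. 0.] width z 0.0011
scene [285.3 170.9] [302.  162.3]
[250 146]
side [262.3 168. ] [279.6 165.4]
[227 143]
the job is handed in; nothing more can be done
None
```

Job handed in at about 24 s: the strap is pushed to its open stop and the chisel is held still, level and in line with the barrel, its edge about 50 mm from the lens by my own measurement; the job gave no verdict back, the strap needed a second push on the knob, and I viewed 11 pictures, one over the limit of 10.

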